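# Seat the knurled bayonet cap on the density cell and hold it home

## Task

Pick up the knurled metal cap from the bench, set it upright on the post of the density-cell base and turn it under light pressure until the hidden keyways in its bore drop over the pins on the post. Then push it fully home onto the base flange against the cell's spring, and finish while still holding it pushed home with the gripper, for a leak test. Leave the two tins and the sample jar where they stand.

Things in the scene. Friction and masses are not known exactly. Their poses are not given: they have to be found in the camera images.
- cap: loose bare-aluminium cap, 54 mm across, 47 mm tall, about 0.14 kg, fine upright ribs round its side, thin dark ring on its closed flat top; stands open end down, left or right of the base. Origin: centre of its underside; z up.
- cap_mouth (a point): centre of the mouth of the cap's bore (its underside). Bore 35 mm across, 39 mm deep. Four straight keyways 90 degrees apart are cut into its wall, open at the lower rim, about 9 mm wide, 16 mm deep; nothing outside shows where. No locking turn: nothing but the push keeps the cap down.
- cell_base: cell base fixed to the bench: round painted flange 80 mm across, 12 mm thick, small brass gas port at its +x side. Origin: centre of its underside, z up. A steel post 32 mm across rises from its centre to 46 mm above the bench, top edge chamfered 4 mm.
- pin_tops (a point): on the post's axis, level with the tops of its four round pins (24 mm above the bench; 5 mm thick, 90 degrees apart, standing out 6 mm), set at any bearing, which this pose does not tell. Keyways off the pins: the cap's rim rests on them, 12 mm too high. A turn of at most 90 degrees either way finds them; play about 6 degrees either side.
- flange_top (a point): centre of the flange's upper face, 12 mm above the bench, on the post's axis; the cap's underside comes to rest here when fully home.
- seal_pad (a joint): sprung rubber-faced seal pad on top of the post, 22 mm across, standing 10 mm above the post when free (top 56 mm above the bench): its travel down in m, 0 free, 0.005 when the cap is fully home. The cap's ceiling meets it in the last 5 mm; it pushes back with 4 N at first and 6.5 N when home, which lifts the cap off the flange again if it is let go.
- tin_a: bystander: smooth aluminium moisture tin with lid, 59 mm across, 38 mm tall, stands behind the gap between cap and base, before the oven; origin at the centre of its underside. Above it the oven door handle stands out to x = 0.58 m at y = -0.30 to -0.25 m, 150 to 300 mm above the bench; the door itself is at x = 0.61 m: keep arm and gripper clear
- tin_b: bystander: an equal tin, left of the work in front of the sieve unit; origin at the centre of its underside
- jar: bystander: clear screw jar, 62 mm across, 94 mm tall, at the far right; origin at the centre of its underside
Not all that is in view belongs to the job. Leave any brown or green look-alike of the cap alone.

How it is judged (in metres and radians):
On the way, in this order (a step that is already met when the one before it is completed fails the run):
1. the cap is lifted clear of the bench (height (world z) of cap above 0.045 m and contact force between the fingers and cap above 0.5 N), for 0.1 s.
2. the cap is on the post, its keyways over the pins, fully home on the flange (z of cap in the frame of flange_top between -0.003 and 0.0022 m and horizontal distance between cap and flange_top below 0.003 m and angle between cap's own z axis and vertical below 0.07 rad), for 0.2 s.
At the end, for the whole second after the job is handed in: the cap sits upright (within 0.07 rad) on the post, its underside within 2.2 mm of the flange and within 3 mm of the post's axis, the seal pad pressed down more than 2.5 mm, the cap still, and the gripper's fingers still on the cap with more than 2 N (all of step 2 and value of joint seal_pad above 0.0025 m and contact force between the fingers and cap above 2 N and linear speed of cap below 0.02 m/s); the arm keeps its last pose, push and grip.
It fails at once if the tin (tin_a) is shifted more than 25 mm or tipped (distance of tin_a from where it was at the start of the episode above 0.025 m or angle between tin_a's own z axis and vertical above 0.5 rad).
It fails at once if the tin (tin_b) is shifted more than 25 mm or tipped (distance of tin_b from where it was at the start of the episode above 0.025 m or angle between tin_b's own z axis and vertical above 0.5 rad).
It fails at once if the jar (jar) is shifted more than 25 mm or tipped (distance of jar from where it was at the start of the episode above 0.025 m or angle between jar's own z axis and vertical above 0.5 rad).
It also fails if it takes over 64 s, if anything falls off the work surface, if the arm or the gripper's body presses on something with over 40 N, if the wrist force passes 120 N, or if a joint passes its speed limit or range.

## Robot

A 6-joint arm with a two-finger parallel gripper is mounted at the origin on a cart in front of the work surface, level with it; the furniture and walls round the work are solid. World frame = base frame: x ahead of the robot, y to its left, z up, the work surface at z = 0. Lengths are in m, angles in degrees, forces in N, time in s.
With the tool pointing down it reaches from about 0.375 to 0.9 m from the base axis. Payload 3.1 kg.
Tool frame: the origin (TCP) lies between the finger pads; the fingertips stand 11 mm ahead of it and the grasp point (between the pads) lies 8 mm behind it; x points along the fingers, y is the direction in which the jaws open and shut, and the axes are right-handed (so a half turn about x gives the same grasp; the last joint's range is limited). The gripper opens to 87 mm and grips with 3 to 60 N. Pads are 19 mm wide; open, the fingers measure 117 mm over their backs; the gripper's body (75 mm by 190 mm) begins 51 mm behind the grasp point.
Start: joints at [63.054, 30.224, 82.088, -0, 67.689, -10.227], TCP at [0.18, 0.599, 0.234] pointing down, gripper open.
Joint ranges: [-176.69, 176.69], [-43.24, 126.21], [12.49, 139.97], [-82, 262], [0, 151.66], [-163.58, 163.58]. Speed limits (degrees/s): [159.86, 159.86, 180, 180, 180, 180].

## Interface

Orientations are given as a 3x3 rotation matrix whose columns are the frame's x, y, z axes.
In Python, from rig import bot gives the robot as it stands.
- The arm moves only by the shell command python3 -m inch 'ROWS' [OPENING]. ROWS is a JSON object of lists of equal length, an entry for each row: "dp": the shift along the tool's x, y, z in mm, a list of three; "yaw": the turn about the tool's x in degrees. In form: {"dp": [[tx, ty, tz], ...], "yaw": [yaw, ...]}. A call has 1 to 20 rows; each row shifts and turns the commanded pose from where the row before left it, along the tool's axes as they then stand; what a row does not reach is not made up. A row lasts 1/12 s, in which the tool goes at most 41.7 mm and 7.16 degrees, less where a joint would pass 70% of its speed; a pose out of reach is approached as far as the arm can. A call is refused whole if a number of a shift passes 41.7 or a number of a turn 7.16, either way. A call with a gripper value outside its range is refused whole. OPENING is the finger opening in mm, from 0 to 87, set as the call begins (- or left out, the last holds). The fingers move at their own pace and stop on an object; the grip force is fixed at half the most. Time passes only in rows, so rows that do not move let the fingers close. It gives the time, the measured TCP pose, the force and the opening at its end, in the units of the state.
- bot.read_state(): the state, without advancing time (a new reading comes with each control period).
- bot.capture(name): name is "scene" or "top" or "wrist"; returns a dict with "color" (480x640x3 uint8, red, green, blue), "intrinsics" (3x3 intrinsics, pixels), "pose" (4x4, takes a point from camera to world coordinates). Camera axes: x right, y down, z forward; pixel columns grow to the right and rows downward; lengths in m; the calibration is good to about 2 mm. A picture is of the moment at which its call begins. There is no depth.
- bot.hand_in(): hands the job in, once; it reports no verdict.
The state is a dict: "time_s": time; "joint_positions": joint angles; "qvel": joint speeds; "tau": joint torques, N m; "position": TCP position; "tcp_rot": TCP orientation; "force": force on the tool from outside, world axes, zero at the start; "moment": the same for the moment, N m; "opening": opening from 0.0 (shut) to 1.0 (fully open).
Only numpy, scipy, OpenCV 4.12 (cv2) and the standard library are available. Lean on these libraries where they do the work, as an engineer would, in place of code of your own. Each camera call takes 0.05 s, during which the arm holds its last target.

## Working session

There is one attempt and no reset: what is moved stays moved. The work goes in short steps, Python scripts to look and compute and a shell command to move; the robot and the scene stay as the last step left them, time stands still between calls to the robot, and variables do not carry over. Pictures are saved under pics/ and viewed, and the job is handed in when it is done.

```bash
ls; mkdir -p pics; python3 - <<'E'
from rig import bot
import cv2,numpy as np
s=bot.read_state()
print(s['time_s'],s['position'],np.round(s['tcp_rot'],3),s['opening'],s['force'])
for n in ['scene','top','wrist']:
    c=bot.capture(n)
    cv2.imwrite(f'pics/{n}0.png',c['color'][:,:,::-1])
    np.savez(f'pics/{n}0.npz',**c)
    print(n,c['intrinsics'],np.round(c['pose'],3))
E
```

```text
pics
0.0 [0.17942757 0.59793598 0.23256717] [[-0.001  0.288  0.958]
 [-0.002  0.958 -0.288]
 [-1.    -0.002 -0.   ]] 1.0000604802095574 [ 1.09025444 -0.20835491 -0.05957941]
scene [[615.24196326   0.         317.41442476]
 [  0.         615.24196326 239.09477662]
 [  0.           0.           1.        ]] [[ 0.42  -0.465  0.779 -0.539]
 [-0.908 -0.21   0.363 -0.704]
 [-0.005 -0.86  -0.511  0.764]
 [ 0.     0.     0.     1.   ]]
top [[624.5222685    0.         318.47540524]
 [  0.         624.5222685  237.69017858]
 [  0.           0.           1.        ]] [[ 0.009 -0.981  0.192  0.23 ]
 [-1.    -0.012 -0.013 -0.184]
 [ 0.015 -0.192 -0.981  1.461]
 [ 0.     0.     0.     1.   ]]
wrist [[355.56419802   0.         320.78572256]
 [  0.         355.56419802 239.17174754]
 [  0.           0.           1.        ]] [[ 0.287  0.924  0.254  0.109]
 [ 0.958 -0.276 -0.079  0.619]
 [-0.002  0.266 -0.964  0.384]
 [ 0.     0.     0.     1.   ]]
```

View pics/scene0.png

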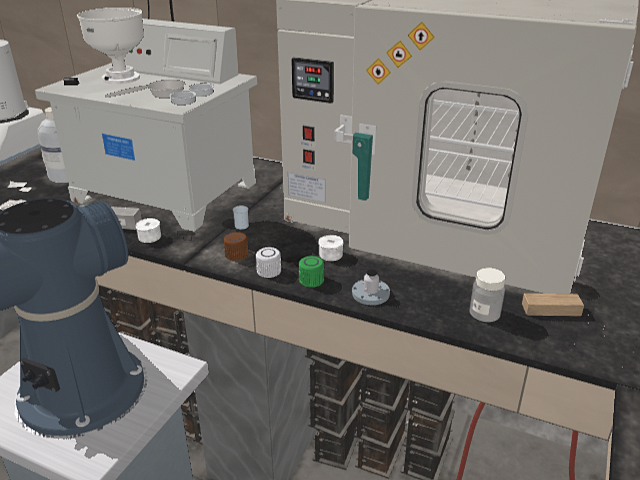

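View pics/top0.png

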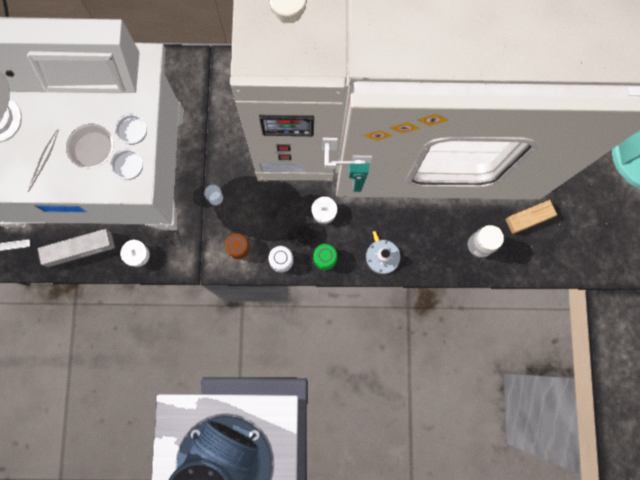

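View pics/wrist0.png

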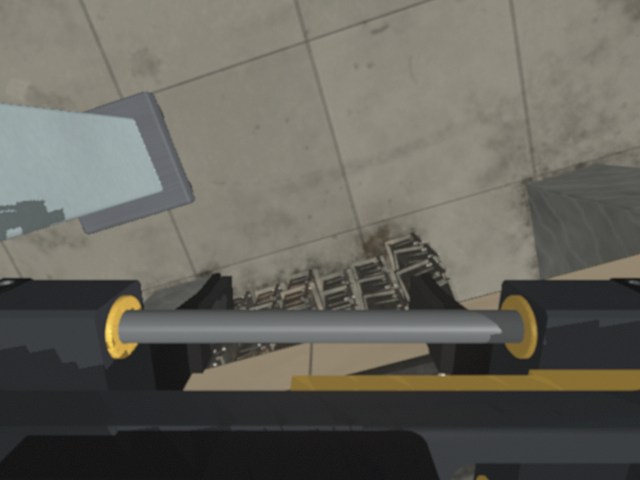

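Candidates: brown at scene (236,246), white ribbed at (268,262), green at (311,271), and smooth tins at (331,247) and (148,231). The white one at (268,262), which is (281,259) in the top view, fits: bare metal with a dark ring on top. I'll confirm it in a crop.

```bash
cat > h.py <<'E'
import numpy as np,cv2
def load(n): 
    d=np.load(f'pics/{n}.npz'); return d['color'],d['intrinsics'],d['pose']
def ray(K,P,uv):
    d=P[:3,:3]@np.linalg.solve(K,[uv[0],uv[1],1]); return P[:3,3],d/np.linalg.norm(d)
def plane(K,P,uv,z):
    o,d=ray(K,P,uv); return o+d*(z-o[2])/d[2]
def tri(r1,r2):
    (o1,d1),(o2,d2)=r1,r2
    A=np.stack([d1,-d2],1); t=np.linalg.lstsq(A,o2-o1,rcond=None)[0]
    a,b=o1+d1*t[0],o2+d2*t[1]; return (a+b)/2,np.linalg.norm(a-b)
def proj(K,P,X):
    c=P[:3,:3].T@(np.array(X)-P[:3,3]); u=K@c; return u[:2]/u[2]
E
python3 - <<'E'
from h import *
s=load('scene0')[0];t=load('top0')[0]
a=cv2.resize(s[215:315,215:415],(800,400),interpolation=cv2.INTER_CUBIC)
b=cv2.resize(t[190:290,215:415][:50+50],(800,400),interpolation=cv2.INTER_CUBIC)
cv2.imwrite('pics/cropA.png',a[:,:,::-1]);cv2.imwrite('pics/cropB.png',b[:,:,::-1])
E
```

```text
(no output)
```

View pics/cropA.png

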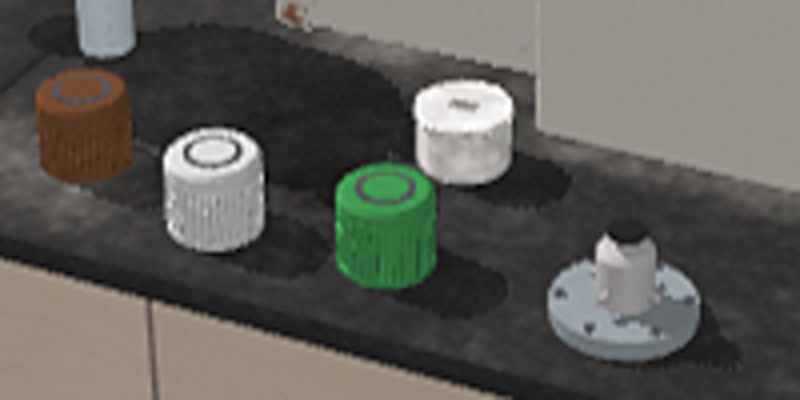

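View pics/cropB.png

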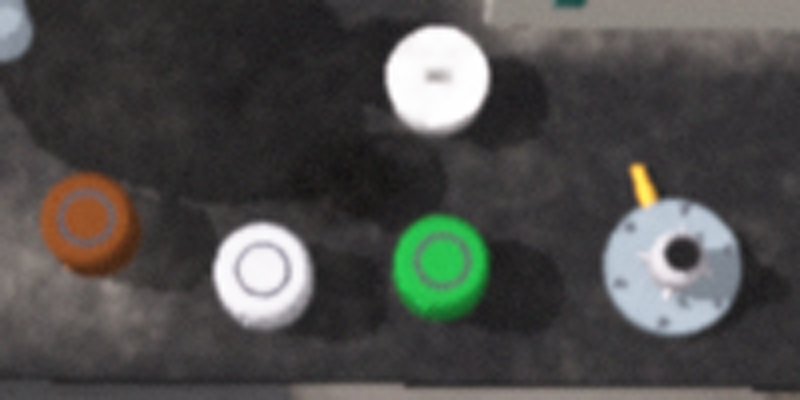

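Confirmed: the ribbed bare-aluminium cap with the dark ring is at crop A (214,190). The look-alikes are brown and green, and the tin at (463,130) is smooth. Next I measure.

```bash
python3 - <<'E'
from h import *
S,Ks,Ps=load('scene0');T,Kt,Pt=load('top0')
f=lambda x,y,x0,y0:((x+.5)/4-.5+x0,(y+.5)/4-.5+y0)
for nm,a,b in [('cap ring',(214,151),(263,269)),('green',(386,187),(442,262)),('brown',(82,88),(88,217)),('pad',(629,233),(683,254)),('flange',(624,300),(672,267)),('tin',(463,104),(438,78))]:
    ua=f(*a,215,215);ub=f(*b,215,190)
    X,e=tri(ray(Ks,Ps,ua),ray(Kt,Pt,ub)); print(nm,X.round(4),'gap',e.round(4))
# flange top z=.012, cap top z=.047
print('cap@.047',plane(Ks,Ps,f(214,151,215,215),.047),plane(Kt,Pt,f(263,269,215,190),.047))
# flange ellipse by mask in top view
for n,I,K,P,(x0,x1,y0,y1) in [('top',T,Kt,Pt,(355,410,230,280)),('scene',S,Ks,Ps,(345,400,270,310))]:
    hsv=cv2.cvtColor(I,cv2.COLOR_RGB2HSV)
    m=((hsv[:,:,2]>110)).astype(np.uint8); mm=np.zeros_like(m);mm[y0:y1,x0:x1]=m[y0:y1,x0:x1]
    c=max(cv2.findContours(mm,0,1)[0],key=cv2.contourArea); h=cv2.convexHull(c)
    e=cv2.fitEllipse(h); print(n,e,plane(K,P,e[0],.010))
E
```

```text
cap ring [ 0.461  -0.1167  0.0451] gap 0.0016
green [ 0.4662 -0.2194  0.0456] gap 0.0017
brown [ 0.4897 -0.015   0.0455] gap 0.0004
pad [ 0.4714 -0.357   0.0508] gap 0.0008
flange [ 0.471  -0.3559  0.0082] gap 0.0014
tin [ 0.5768 -0.2163  0.0368] gap 0.0013
cap@.047 [ 0.45882386 -0.11893653  0.047     ] [ 0.460274   -0.11609908  0.047     ]
top ((381.01055908203125, 252.57737731933594), (33.97074890136719, 44.2475700378418), 160.6499481201172) [ 0.47936538 -0.35134877  0.01      ]
scene ((370.5257568359375, 289.5016784667969), (30.18830108642578, 37.791019439697266), 89.34796905517578) [ 0.4693345  -0.35695756  0.01      ]
```

```bash
python3 -m inch '{"dp":[[0,-26,28],[0,-26,28],[0,-26,28],[0,-26,28],[0,-26,28],[0,-26,28],[0,-26,28],[0,-26,28],[0,-26,28],[0,-26,28],[0,-34,20],[0,-34,20],[0,-34,20],[0,-34,20],[0,-34,20],[0,-34,20],[0,-34,20],[0,-34,20],[0,-34,20],[0,0,0]],"yaw":[0,0,0,0,0,0,0,0,0,0,0,0,0,0,0,0,0,0,0,0]}' 87
cat > st.py <<'E'
from rig import bot
import numpy as np
s=bot.read_state();R=np.array(s['tcp_rot'])
print(s['time_s'],'pos',np.round(s['position'],4),'az_y',np.degrees(np.arctan2(R[1,1],R[0,1])).round(2),'F',np.round(s['force'],2),'M',np.round(s['moment'],2),'op',round(s['opening']*87,2),'q',np.round(s['joint_positions'],1))
print(R.round(3).tolist())
E
python3 st.py
```

```text
time_s: 1.82
position: [0.4609, -0.083, 0.234]
tcp_rot: [[0.005, 0.294, 0.956], [-0.005, 0.956, -0.293], [-1.0, -0.003, 0.006]]
force: [-0.4, -0.6, -0.2]
opening: 0.998
1.8167 pos [ 0.4609 -0.083   0.234 ] az_y 72.93 F [-0.4  -0.65 -0.2 ] M [-0.01 -0.01 -0.02] op 86.82 q [-23.8  18.  104.1  -0.2  57.5 -96.7]
[[0.005, 0.294, 0.956], [-0.005, 0.956, -0.293], [-1.0, -0.003, 0.006]]
```

```bash
python3 -m inch '{"dp":[[0,0,0],[0,0,0],[0,0,0],[0,0,0],[0,0,0],[0,0,0],[0,0,0],[0,0,0],[0,0,0],[0,0,0],[0,0,0],[0,0,0]],"yaw":[7,7,7,7,7,7,7,7,7,7,0,0]}'
python3 st.py; python3 - <<'E'
from rig import bot
import cv2,numpy as np
c=bot.capture('wrist');cv2.imwrite('pics/w1.png',c['color'][:,:,::-1]);np.savez('pics/w1.npz',**c);print(c['pose'].round(3))
E
```

```text
time_s: 2.82
position: [0.4572, -0.0754, 0.2334]
tcp_rot: [[-0.0, 0.998, 0.061], [0.0, 0.061, -0.998], [-1.0, -0.0, -0.0]]
force: [0.3, 0.1, -0.1]
opening: 0.999
2.8167 pos [ 0.4572 -0.0754  0.2334] az_y 3.48 F [ 0.33  0.09 -0.06] M [-0.13  0.03 -0.02] op 86.9 q [-23.2  17.9 104.5   0.   57.7 -26.7]
[[-0.0, 0.998, 0.061], [0.0, 0.061, -0.998], [-1.0, -0.0, -0.0]]
[[ 0.998  0.059  0.016  0.452]
 [ 0.061 -0.962 -0.266 -0.003]
 [-0.     0.266 -0.964  0.385]
 [ 0.     0.     0.     1.   ]]
```

View pics/w1.png

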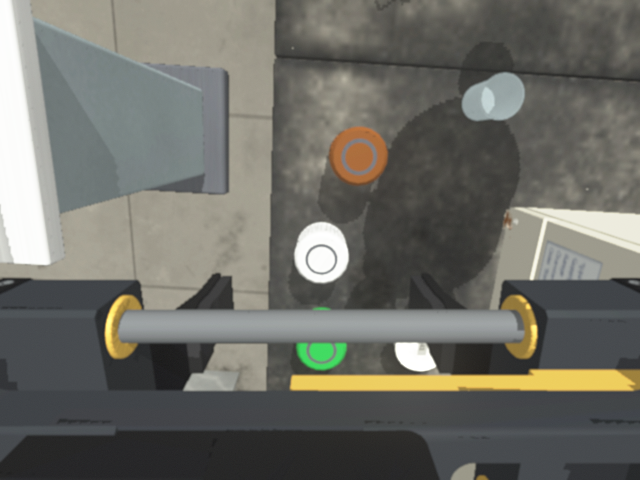

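The wrist view shows the cap's ring at (321,259), brown at (358,156), green at (321,351) and the tin at (418,353).

```bash
python3 - <<'E'
from h import *
S,Ks,Ps=load('scene0');T,Kt,Pt=load('top0');W,Kw,Pw=load('w1')
g=cv2.cvtColor(W,cv2.COLOR_RGB2GRAY)[230:290,285:360]
# dark ring contour inside the white top
m=((g<130)).astype(np.uint8)
for c in cv2.findContours(m,cv2.RETR_LIST,1)[0]:
    if 8<len(c) and 100<cv2.contourArea(c)<1500:
        e=cv2.fitEllipse(c);print(np.round(e[0],2)+[285,230],np.round(e[1],1))
u=(321,259.3)
f=lambda x,y,x0,y0:((x+.5)/4-.5+x0,(y+.5)/4-.5+y0)
us=f(214,151,215,215);ut=f(263,269,215,190)
print(plane(Kw,Pw,u,.047))
print(tri(ray(Kw,Pw,u),ray(Ks,Ps,us)),tri(ray(Kw,Pw,u),ray(Kt,Pt,ut)))
E
```

```text
[ 0.45925282 -0.11663434  0.047     ]
(array([ 0.45972625, -0.11761747,  0.04584318]), np.float64(0.0014332950251613194)) (array([ 0.45956603, -0.11607224,  0.04910535]), np.float64(0.0007662021987085628))
```

```bash
python3 -m inch '{"dp":[[0,0,20],[0,0,21.5],[30,0,0],[30,0,0],[30,0,0],[30,0,0],[20,0,0],[0,0,0],[0,0,0]],"yaw":[0,0,0,0,0,0,0,0,0]}'
python3 st.py; python3 - <<'E'
from rig import bot
import cv2,numpy as np
for n in ['wrist','scene','top']:
    c=bot.capture(n);cv2.imwrite(f'pics/{n}2.png',c['color'][:,:,::-1]);np.savez(f'pics/{n}2.npz',**c)
E
```

```text
time_s: 3.62
position: [0.4593, -0.1169, 0.0929]
tcp_rot: [[-0.002, 0.998, 0.059], [0.001, 0.059, -0.998], [-1.0, -0.002, -0.001]]
force: [-0.5, 1.3, 0.1]
opening: 0.998
3.6167 pos [ 0.4593 -0.1169  0.0929] az_y 3.36 F [-0.5   1.32  0.07] M [-0.08  0.01 -0.02] op 86.86 q [-27.8  32.7 110.4   0.   37.1 -31.2]
[[-0.002, 0.998, 0.059], [0.001, 0.059, -0.998], [-1.0, -0.002, -0.001]]
```

View pics/wrist2.png

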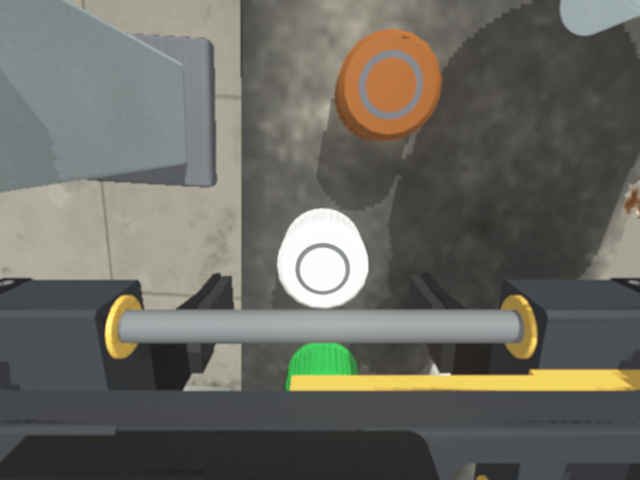

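View pics/scene2.png

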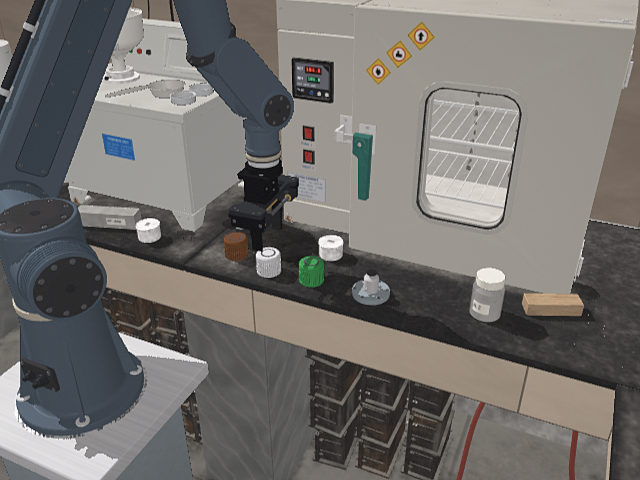

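The cap's ring is now at wrist (322,269), between the fingers. I'll triangulate from the two wrist positions.

```bash
python3 - <<'E'
from h import *
W,Kw,Pw=load('w1');V,Kv,Pv=load('wrist2')
g=cv2.cvtColor(V,cv2.COLOR_RGB2GRAY)
m=np.zeros_like(g);m[235:298,290:355]=g[235:298,290:355]<190
for c in cv2.findContours(m,cv2.RETR_CCOMP,1)[0]:
    if len(c)>20: e=cv2.fitEllipse(c);print(np.round(e[0],2),np.round(e[1],1))
u=(322,269)
print(plane(Kv,Pv,u,.047),tri(ray(Kw,Pw,(321,259.3)),ray(Kv,Pv,u)))
E
```

```text
[322.21 268.31] [50.4 53.4]
[322.3  268.87] [44.6 47. ]
[ 0.45925733 -0.11661914  0.047     ] (array([ 0.45926625, -0.11680561,  0.04649209]), np.float64(5.600388180528973e-06))
```

Consistent: the cap is at (0.459, -0.117), top 46.5 mm (expected 47). Descend and grip.

```bash
python3 -m inch '{"dp":[[20,0,0],[20,0,0],[20,0,0],[11,0,0],[0,0,0],[0,0,0]],"yaw":[0,0,0,0,0,0]}'
python3 st.py
python3 -m inch '{"dp":[[0,0,0],[0,0,0],[0,0,0],[0,0,0],[0,0,0],[0,0,0],[0,0,0],[0,0,0],[0,0,0],[0,0,0]],"yaw":[0,0,0,0,0,0,0,0,0,0]}' 40
python3 st.py
```

```text
time_s: 4.27
position: [0.4605, -0.1176, 0.0234]
tcp_rot: [[0.001, 0.998, 0.058], [-0.001, 0.058, -0.998], [-1.0, 0.001, 0.001]]
force: [0.2, -0.4, 0.2]
opening: 1.002
4.2667 pos [ 0.4605 -0.1176  0.0234] az_y 3.3 F [ 0.15 -0.41  0.15] M [-0.13  0.05  0.  ] op 87.16 q [-27.8  40.9 112.   -0.   27.  -31.1]
[[0.001, 0.998, 0.058], [-0.001, 0.058, -0.998], [-1.0, 0.001, 0.001]]
time_s: 5.1
position: [0.46, -0.1173, 0.0228]
tcp_rot: [[0.0, 0.998, 0.057], [-0.0, 0.057, -0.998], [-1.0, 0.0, 0.0]]
force: [-0.2, 0.9, 6.1]
opening: 0.623
5.1 pos [ 0.46   -0.1173  0.0228] az_y 3.28 F [-0.16  0.89  6.13] M [-0.1   0.09  0.04] op 54.21 q [-27.8  41.  112.1  -0.   26.9 -31.1]
[[0.0, 0.998, 0.057], [-0.0, 0.057, -0.998], [-1.0, 0.0, 0.0]]
```

```bash
python3 -m inch '{"dp":[[-10,0,0],[-20,0,0],[-20,0,0],[-20,0,0],[-20,0,0],[-10,0,0],[0,0,0],[0,0,0]],"yaw":[0,0,0,0,0,0,0,0]}'
python3 st.py; python3 - <<'E'
from rig import bot
import cv2,numpy as np
for n in ['wrist','scene','top']:
    c=bot.capture(n);cv2.imwrite(f'pics/{n}3.png',c['color'][:,:,::-1]);np.savez(f'pics/{n}3.npz',**c)
    if n!='wrist':
        I=c['color']; x0,y0=(215,190)
        cv2.imwrite(f'pics/{n}3c.png',cv2.resize(I[y0:y0+120,x0:x0+200],(800,480),interpolation=cv2.INTER_CUBIC)[:,:,::-1])
E
```

```text
time_s: 5.77
position: [0.4599, -0.1172, 0.123]
tcp_rot: [[0.001, 0.998, 0.057], [-0.0, 0.057, -0.998], [-1.0, 0.001, 0.0]]
force: [0.6, 0.6, -2.1]
opening: 0.62
5.7667 pos [ 0.4599 -0.1172  0.123 ] az_y 3.28 F [ 0.57  0.6  -2.13] M [-0.08  0.1  -0.02] op 53.96 q [-27.8  29.3 109.3  -0.   41.3 -31.1]
[[0.001, 0.998, 0.057], [-0.0, 0.057, -0.998], [-1.0, 0.001, 0.0]]
```

View pics/wrist3.png

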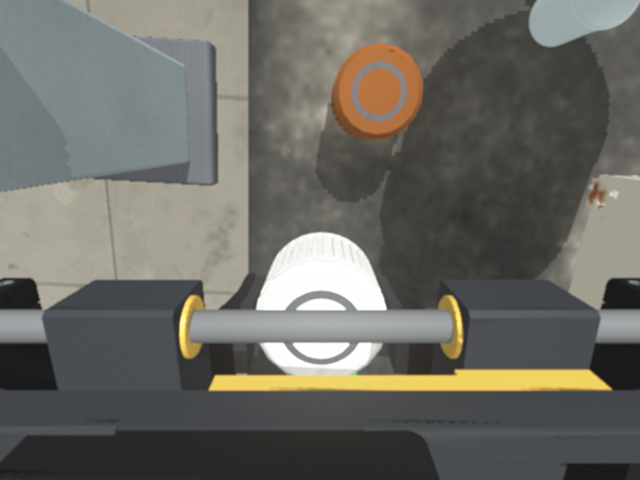

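View pics/scene3c.png

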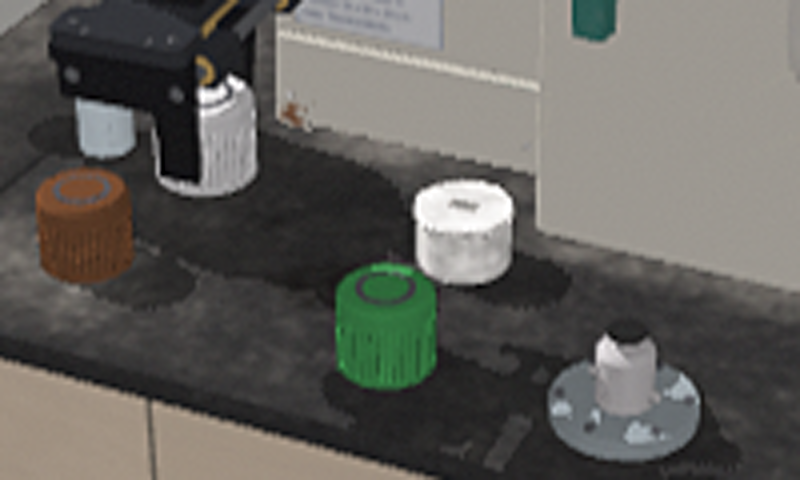

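View pics/top3c.png

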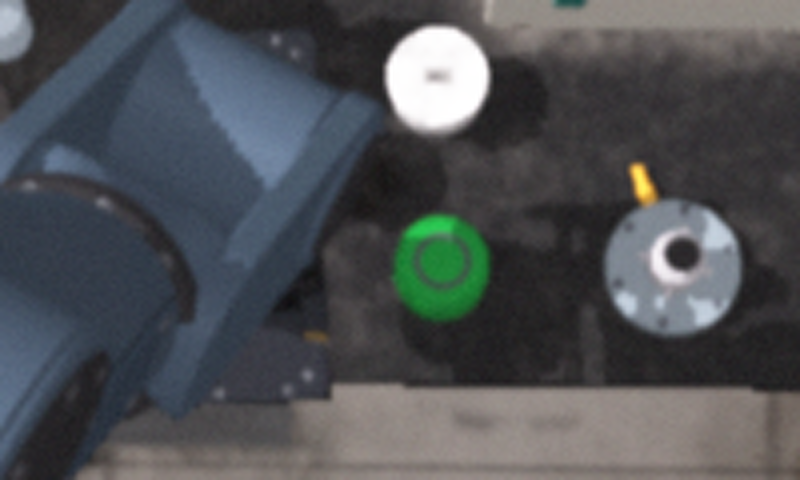

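The cap is held upright, with its ring at wrist (321,326). Next I check the jar position, the cap-to-TCP offset and the base estimate.

```bash
python3 - <<'E'
from h import *
W,K,P=load('wrist3');T,Kt,Pt=load('top0');S,Ks,Ps=load('scene0')
print('ring',plane(K,P,(321.3,326),.1465))
print('cap sideL/R',plane(K,P,(257,310),.1465),plane(K,P,(386,310),.1465))
print('jar',tri(ray(Kt,Pt,(489,236)),ray(Ks,Ps,(490,276))))
# flange edge ellipse from bluish-gray mask, edges
for n,I,Kx,Px,(x0,x1,y0,y1) in [('top',T,Kt,Pt,(358,408,236,280)),('scene',S,Ks,Ps,(348,395,272,310))]:
    d=I.astype(int); m=(((d[:,:,2]-d[:,:,0]>6)&(d[:,:,2]>90))).astype(np.uint8); mm=np.zeros_like(m);mm[y0:y1,x0:x1]=m[y0:y1,x0:x1]
    c=max(cv2.findContours(mm,0,1)[0],key=cv2.contourArea);e=cv2.fitEllipse(cv2.convexHull(c));print(n,e,plane(Kx,Px,e[0],.011 if n=='top' else .008))
    m2=(d.max(2)<45).astype(np.uint8)
E
```

```text
ring [ 0.45928515 -0.11558912  0.1465    ]
cap sideL/R [ 0.43357727 -0.1100328   0.1465    ] [ 0.48434354 -0.10712012  0.1465    ]
jar (array([ 0.50754538, -0.58776581,  0.08515046]), np.float64(0.001608056024969622))
top ((382.4106750488281, 256.3405456542969), (34.72084426879883, 34.94633483886719), 104.37793731689453) [ 0.47024167 -0.3544475   0.011     ]
scene ((370.4818420410156, 291.43255615234375), (26.316713333129883, 38.62601852416992), 93.01123809814453) [ 0.46540976 -0.3584148   0.008     ]
```

```bash
python3 -m inch '{"dp":[[-2,-3,10],[-2,-3,20],[-2,-3,22],[-2,-3,22],[-2,-3,22],[-2,-3,22],[-2,-3,22],[-2,-3,22],[-2,-2,22],[-2,-2,22],[-2,-2,22],[-2,-2,22],[-2,-1,22],[0,-1,22],[0,0,22],[0,0,18],[0,0,8],[0,0,0],[0,0,0],[0,0,0]],"yaw":[0,0,0,0,0,0,0,0,0,0,0,0,0,0,0,0,0,0,0,0]}'
python3 st.py; python3 - <<'E'
from rig import bot
import cv2,numpy as np
for n in ['wrist','scene']:
    c=bot.capture(n);cv2.imwrite(f'pics/{n}4.png',c['color'][:,:,::-1]);np.savez(f'pics/{n}4.npz',**c)
E
```

```text
time_s: 7.58
position: [0.4449, -0.459, 0.1478]
tcp_rot: [[-0.002, 0.998, 0.058], [0.003, 0.058, -0.998], [-1.0, -0.001, -0.003]]
force: [-0.3, 0.5, -1.8]
opening: 0.617
7.5833 pos [ 0.4449 -0.459   0.1478] az_y 3.3 F [-0.32  0.5  -1.8 ] M [-0.06  0.05  0.03] op 53.67 q [-55.9  37.1  84.2   0.   58.9 -59.2]
[[-0.002, 0.998, 0.058], [0.003, 0.058, -0.998], [-1.0, -0.001, -0.003]]
```

View pics/wrist4.png

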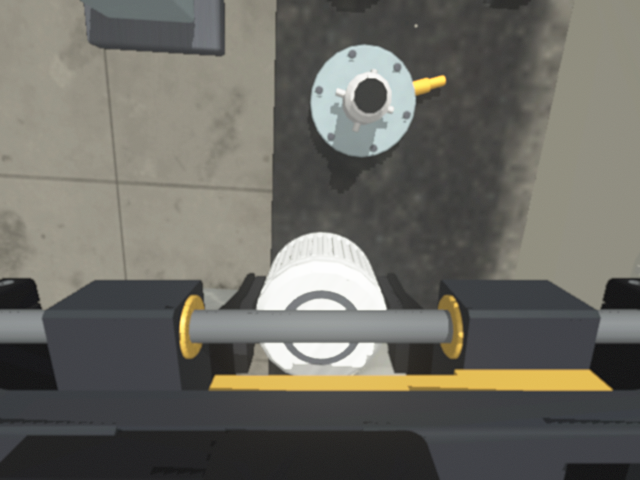

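View pics/scene4.png

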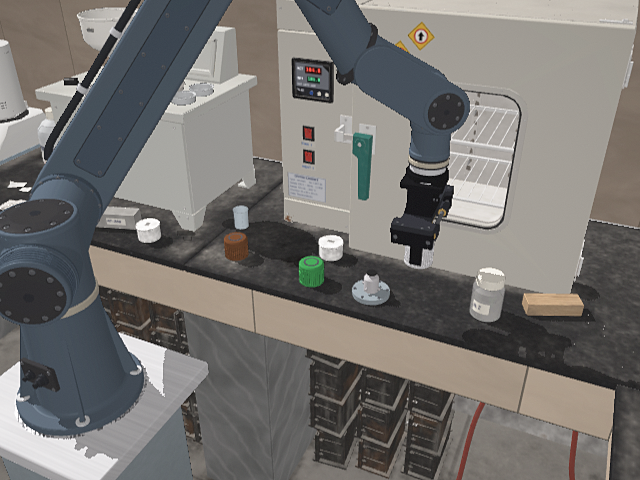

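The wrist view shows the base: flange about (363,100), black pad about (371,96), with pins near (341,93) and (358,126). I'll fit these.

```bash
python3 - <<'E'
from h import *
W,K,P=load('wrist4');S,Ks,Ps=load('scene0');T,Kt,Pt=load('top0')
d=W.astype(int)
m=((d[:,:,2]-d[:,:,0]>3)&(d.max(2)>90)).astype(np.uint8)
mm=np.zeros_like(m);mm[35:165,300:425]=m[35:165,300:425]
c=max(cv2.findContours(mm,0,1)[0],key=cv2.contourArea);h=cv2.convexHull(c);e=cv2.fitEllipse(h)
print('flange',e,plane(K,P,e[0],.012))
k=((d.max(2)<45)).astype(np.uint8);kk=np.zeros_like(k);kk[75:116,345:392]=k[75:116,345:392]
c=max(cv2.findContours(kk,0,1)[0],key=cv2.contourArea);ep=cv2.fitEllipse(cv2.convexHull(c));print('pad',ep,plane(K,P,ep[0],.056))
print('flange pts',[plane(K,P,u,.012).round(4)[:2].tolist() for u in h[::6,0].astype(float)])
f=lambda x,y,x0,y0:((x+.5)/4-.5+x0,(y+.5)/4-.5+y0)
print('pad tri',tri(ray(K,P,ep[0]),ray(Ks,Ps,f(629,231,215,215))),tri(ray(K,P,ep[0]),ray(Kt,Pt,f(683,254,215,190))))
print('ring',plane(K,P,(321.3,326),.171))
a=cv2.resize(W[35:165,300:460],(800,650),interpolation=cv2.INTER_CUBIC)[:600]
cv2.imwrite('pics/base4.png',a[:,:,::-1])
E
```

```text
flange ((362.6058044433594, 100.22333526611328), (105.74132537841797, 113.51510620117188), 12.74084758758545) [ 0.46965701 -0.35443281  0.012     ]Traceback (most recent call last):
  File "<stdin>", line 9, in <module>
ValueError: max() iterable argument is empty
```

```bash
python3 - <<'E'
from h import *
W,K,P=load('wrist4');S,Ks,Ps=load('scene0');T,Kt,Pt=load('top0')
d=W.astype(int)
print(d[96,371])
k=((d.max(2)<75)).astype(np.uint8);kk=np.zeros_like(k);kk[75:116,350:392]=k[75:116,350:392]
c=max(cv2.findContours(kk,0,1)[0],key=cv2.contourArea);ep=cv2.fitEllipse(cv2.convexHull(c));print('pad',ep,plane(K,P,ep[0],.056))
f=lambda x,y,x0,y0:((x+.5)/4-.5+x0,(y+.5)/4-.5+y0)
print('pad tri',tri(ray(K,P,ep[0]),ray(Ks,Ps,f(629,231,215,215))),tri(ray(K,P,ep[0]),ray(Kt,Pt,f(683,254,215,190))))
print('ring',plane(K,P,(321.3,326),.1715))
a=cv2.resize(W[35:165,300:460],(800,650),interpolation=cv2.INTER_CUBIC)[:600]
cv2.imwrite('pics/base4.png',a[:,:,::-1])
E
```

```text
[66 67 65]
pad ((370.0892333984375, 95.31851959228516), (30.02873420715332, 33.019203186035156), 17.474271774291992) [ 0.46965081 -0.35616114  0.056     ]
pad tri (array([ 0.47027522, -0.35674539,  0.0529518 ]), np.float64(0.0019898170967020874)) (array([ 0.46997425, -0.35609064,  0.05599774]), np.float64(0.0006546452229499409))
ring [ 0.44435921 -0.45731722  0.1715    ]
```

View pics/base4.png

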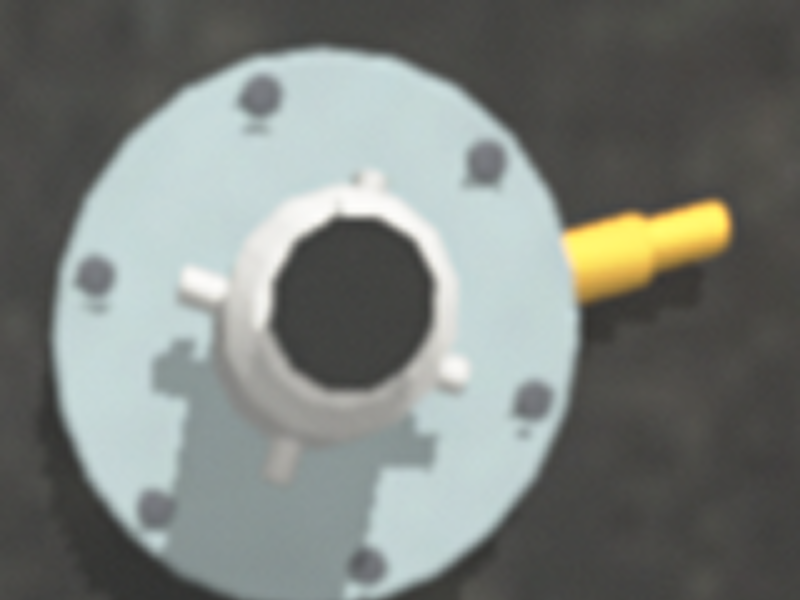

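Post axis measures about (0.4698, -0.3555), pad top 0.056 as expected. Move above it and average several readings.

```bash
python3 -m inch '{"dp":[[0,5,-10],[0,5,-20],[0,5,-20],[0,5,-20],[0,5,-20],[0,5.7,-11.6],[0,0,0],[0,0,0],[0,0,0],[0,0,0]],"yaw":[0,0,0,0,0,0,0,0,0,0]}'
python3 st.py; python3 - <<'E'
from rig import bot
import cv2,numpy as np
p=[];f=[]
for n in ['wrist','scene','top','wrist','top','scene']:
    c=bot.capture(n);s=bot.read_state();p.append(s['position']);f.append(s['force'])
    cv2.imwrite(f'pics/{n}5.png',c['color'][:,:,::-1]);np.savez(f'pics/{n}5.npz',**c)
print(np.mean(p,0),np.std(p,0),np.mean(f,0),s['time_s'])
c=np.load('pics/scene5.npz')['color'];cv2.imwrite('pics/s5c.png',cv2.resize(c[180:330,290:490],(800,600),interpolation=cv2.INTER_CUBIC)[:,:,::-1])
E
```

```text
time_s: 8.52
position: [0.4705, -0.3588, 0.1487]
tcp_rot: [[0.001, 0.998, 0.057], [-0.001, 0.057, -0.998], [-1.0, 0.001, 0.001]]
force: [-0.1, 0.2, -1.3]
opening: 0.617
8.5167 pos [ 0.4705 -0.3588  0.1487] az_y 3.24 F [-0.08  0.16 -1.27] M [-0.08  0.06  0.  ] op 53.68 q [-48.1  33.8  91.5  -0.   54.6 -51.4]
[[0.001, 0.998, 0.057], [-0.001, 0.057, -0.998], [-1.0, 0.001, 0.001]]
[ 0.47015153 -0.35837166  0.14849422] [8.08957018e-05 2.68908052e-04 6.24542036e-05] [ 0.13507043  0.05423209 -1.52538064] 8.8167
```

View pics/s5c.png

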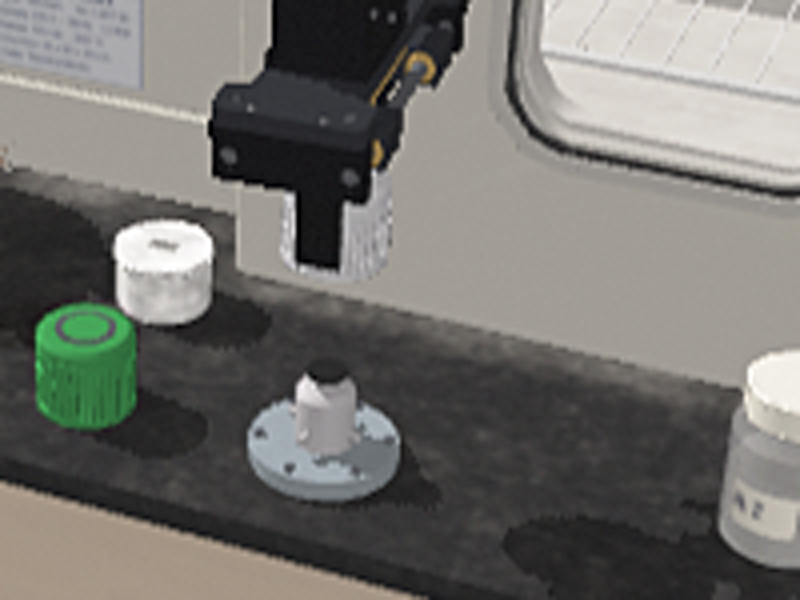

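View pics/top5.png

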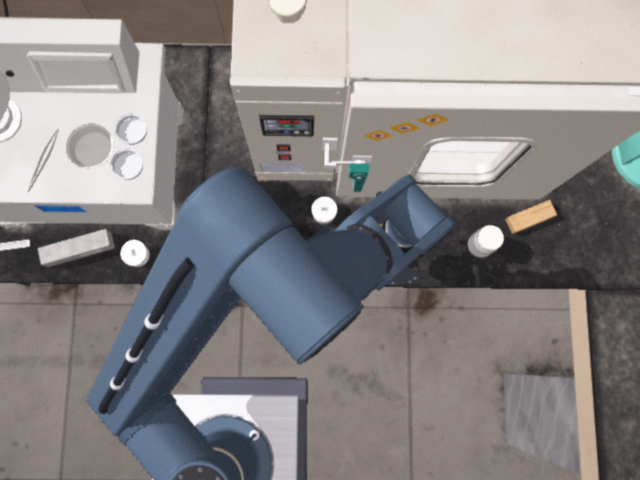

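```bash
python3 - <<'E'
from h import *
S,K,P=load('scene5');W,Kw,Pw=load('wrist5')
f=lambda x,y:((x+.5)/4-.5+290,(y+.5)/4-.5+180)
g=cv2.cvtColor(S,cv2.COLOR_RGB2GRAY)
# edge profile rows: cap lower part & post
for r in [244,245,246]: print(r,g[r,355:392].tolist())
for r in [280,283,286]: print(r,g[r,358:384].tolist())
ax=P[:3,0]
print('lat dir',ax.round(3))
for xy in [(.4698,-.3555),(.4698,-.3565)]:
    for z in (.04,.056,.126,.135): print(xy,z,proj(K,P,[*xy,z]).round(2))
print('wrist ring',plane(Kw,Pw,(321.3,326),.172), Pw[:3,3])
E
```

```text
244 [158, 158, 159, 157, 156, 174, 211, 206, 129, 0, 11, 17, 20, 23, 23, 24, 24, 24, 18, 31, 136, 174, 153, 184, 160, 171, 161, 179, 157, 152, 159, 154, 159, 159, 158, 158, 157]
245 [159, 157, 158, 158, 155, 155, 180, 200, 165, 44, 22, 4, 7, 11, 15, 13, 19, 18, 14, 29, 136, 171, 146, 175, 160, 178, 158, 191, 162, 152, 145, 138, 159, 157, 160, 157, 158]
246 [159, 158, 158, 158, 158, 155, 148, 176, 202, 107, 154, 127, 94, 83, 25, 31, 9, 8, 3, 28, 157, 169, 153, 167, 160, 186, 151, 177, 163, 155, 137, 146, 160, 157, 157, 157, 157]
280 [91, 81, 123, 150, 120, 96, 185, 184, 199, 199, 198, 195, 189, 182, 161, 156, 156, 155, 152, 150, 141, 70, 84, 72, 55, 59]
283 [172, 173, 171, 170, 153, 140, 178, 165, 157, 144, 146, 145, 147, 152, 153, 152, 152, 149, 146, 140, 140, 180, 180, 178, 179, 182]
286 [173, 172, 170, 171, 170, 174, 175, 162, 153, 146, 147, 148, 150, 154, 152, 153, 150, 148, 145, 139, 130, 151, 99, 152, 174, 174]
lat dir [ 0.42  -0.908 -0.005]
(0.4698, -0.3555) 0.04 [370.51 277.45]
(0.4698, -0.3555) 0.056 [370.81 271.05]
(0.4698, -0.3555) 0.126 [372.18 242.09]
(0.4698, -0.3555) 0.135 [372.36 238.24]
(0.4698, -0.3565) 0.04 [370.96 277.56]
(0.4698, -0.3565) 0.056 [371.27 271.16]
(0.4698, -0.3565) 0.126 [372.65 242.19]
(0.4698, -0.3565) 0.135 [372.83 238.35]
wrist ring [ 0.46957554 -0.35682046  0.172     ] [ 0.46531262 -0.28561055  0.29960928]
```

Wrist and scene views agree that the cap is about 1 mm too far in -y. Correct that and descend, checking force.

```bash
python3 -m inch '{"dp":[[10,0,-1],[15,0,0],[15,0,0],[15,0,0],[10,0,0],[5,0,0],[0,0,0],[0,0,0]],"yaw":[0,0,0,0,0,0,0,0]}'
python3 st.py
python3 -m inch '{"dp":[[3,0,0],[3,0,0],[3,0,0],[3,0,0],[0,0,0]],"yaw":[0,0,0,0,0]}'
python3 st.py
```

```text
time_s: 9.48
position: [0.4704, -0.3566, 0.0784]
tcp_rot: [[-0.0, 0.998, 0.057], [0.0, 0.057, -0.998], [-1.0, -0.0, -0.0]]
force: [0.8, -0.5, -0.8]
opening: 0.62
9.4833 pos [ 0.4704 -0.3566  0.0784] az_y 3.28 F [ 0.84 -0.5  -0.85] M [-0.1   0.07  0.02] op 53.96 q [-48.   39.7  94.   -0.   46.2 -51.3]
[[-0.0, 0.998, 0.057], [0.0, 0.057, -0.998], [-1.0, -0.0, -0.0]]
time_s: 9.9
position: [0.47, -0.3562, 0.0661]
tcp_rot: [[-0.001, 0.998, 0.057], [0.001, 0.057, -0.998], [-1.0, -0.001, -0.001]]
force: [0.8, 0.6, -1.1]
opening: 0.616
9.9 pos [ 0.47   -0.3562  0.0661] az_y 3.28 F [ 0.81  0.58 -1.08] M [-0.07 -0.   -0.01] op 53.57 q [-48.   40.8  94.4  -0.   44.8 -51.3]
[[-0.001, 0.998, 0.057], [0.001, 0.057, -0.998], [-1.0, -0.001, -0.001]]
```

```bash
python3 -m inch '{"dp":[[3,0,0],[3,0,0],[3,0,0],[0,0,0],[0,0,0]],"yaw":[0,0,0,0,0]}'
python3 st.py
python3 -m inch '{"dp":[[3,0,0],[3,0,0],[2,0,0],[0,0,0],[0,0,0]],"yaw":[0,0,0,0,0]}'
python3 st.py
```

```text
time_s: 10.32
position: [0.4701, -0.3563, 0.0572]
tcp_rot: [[-0.0, 0.998, 0.057], [0.001, 0.057, -0.998], [-1.0, -0.0, -0.001]]
force: [0.0, 1.0, -1.6]
opening: 0.617
10.3167 pos [ 0.4701 -0.3563  0.0572] az_y 3.28 F [ 0.    0.99 -1.6 ] M [-0.1   0.   -0.03] op 53.64 q [-48.   41.7  94.5   0.   43.8 -51.3]
[[-0.0, 0.998, 0.057], [0.001, 0.057, -0.998], [-1.0, -0.0, -0.001]]
time_s: 10.73
position: [0.4702, -0.3563, 0.0493]
tcp_rot: [[-0.0, 0.998, 0.057], [0.0, 0.057, -0.998], [-1.0, -0.0, -0.0]]
force: [-0.1, -0.1, -1.5]
opening: 0.614
10.7333 pos [ 0.4702 -0.3563  0.0493] az_y 3.28 F [-0.06 -0.14 -1.53] M [-0.09  0.07 -0.01] op 53.42 q [-48.   42.4  94.7  -0.   42.9 -51.3]
[[-0.0, 0.998, 0.057], [0.0, 0.057, -0.998], [-1.0, -0.0, -0.0]]
```

Lateral forces are near zero, so the cap is on the post. Now feel for the pins in 1 mm steps.

```bash
for i in 1 2 3; do :; done; python3 -m inch '{"dp":[[1,0,0],[1,0,0],[0.5,0,0],[0,0,0],[0,0,0]],"yaw":[0,0,0,0,0]}'
python3 st.py
python3 -m inch '{"dp":[[1,0,0],[0,0,0],[0,0,0]],"yaw":[0,0,0]}'
python3 st.py
```

```text
time_s: 11.15
position: [0.4703, -0.3565, 0.047]
tcp_rot: [[0.0, 0.998, 0.057], [0.0, 0.057, -0.998], [-1.0, 0.0, -0.0]]
force: [0.4, -0.3, -1.8]
opening: 0.615
11.15 pos [ 0.4703 -0.3565  0.047 ] az_y 3.28 F [ 0.38 -0.33 -1.8 ] M [-0.09  0.08 -0.03] op 53.52 q [-48.   42.6  94.7   0.   42.6 -51.3]
[[0.0, 0.998, 0.057], [0.0, 0.057, -0.998], [-1.0, 0.0, -0.0]]
time_s: 11.4
position: [0.4704, -0.3566, 0.0466]
tcp_rot: [[0.0, 0.998, 0.057], [-0.0, 0.057, -0.998], [-1.0, 0.0, 0.0]]
force: [-0.7, 0.3, 3.5]
opening: 0.62
11.4 pos [ 0.4704 -0.3566  0.0466] az_y 3.29 F [-0.69  0.32  3.54] M [ 0.11  0.17 -0.  ] op 53.92 q [-48.   42.7  94.7  -0.   42.6 -51.3]
[[0.0, 0.998, 0.057], [-0.0, 0.057, -0.998], [-1.0, 0.0, 0.0]]
```

Contact with the pins at about 5 N. Turn (negative yaw, keeping the camera away from the handle) in small portions.

```bash
python3 -m inch '{"dp":[[0.5,0,0],[0,0,0],[0,0,0],[0,0,0]],"yaw":[0,-3,-3,0]}'|egrep 'posi|force'
python3 -m inch '{"dp":[[0,0,0],[0,0,0],[0,0,0]],"yaw":[-3,-3,0]}'|egrep 'posi|force'
python3 -m inch '{"dp":[[0,0,0],[0,0,0],[0,0,0]],"yaw":[-3,-3,0]}'|egrep 'posi|force'
python3 st.py
```

```text
position: [0.4706, -0.3568, 0.0456]
force: [0.8, -0.1, -0.5]
position: [0.4701, -0.3563, 0.0451]
force: [0.5, -0.0, -1.1]
position: [0.4701, -0.3564, 0.0452]
force: [-0.7, 0.3, -2.8]
12.2333 pos [ 0.4701 -0.3564  0.0452] az_y 21.2 F [-0.74  0.27 -2.76] M [-0.07 -0.    0.04] op 53.93 q [-48.   42.8  94.8   0.   42.5 -69.2]
[[-0.0, 0.932, 0.362], [0.0, 0.362, -0.932], [-1.0, -0.0, -0.0]]
```

```bash
python3 -m inch '{"dp":[[0,0,0],[0,0,0],[0,0,0],[0,0,0]],"yaw":[3,3,0,0]}'|egrep 'posi|force'
python3 st.py
python3 -m inch '{"dp":[[1,0,0],[1,0,0],[0,0,0],[0,0,0]],"yaw":[0,0,0,0]}'|egrep 'posi|force'
python3 st.py
```

```text
position: [0.4702, -0.3564, 0.0454]
force: [-0.7, -0.4, -1.3]
12.5667 pos [ 0.4702 -0.3564  0.0454] az_y 15.25 F [-0.69 -0.45 -1.29] M [-0.13  0.03 -0.02] op 53.72 q [-48.   42.8  94.8  -0.   42.5 -63.3]
[[-0.0, 0.965, 0.263], [0.0, 0.263, -0.965], [-1.0, -0.0, -0.0]]
position: [0.4702, -0.3564, 0.0434]
force: [-0.2, -0.7, -2.1]
12.9 pos [ 0.4702 -0.3564  0.0434] az_y 15.28 F [-0.2  -0.73 -2.09] M [-0.09  0.05 -0.03] op 53.93 q [-48.   43.   94.8   0.   42.3 -63.3]
[[-0.0, 0.965, 0.263], [0.0, 0.263, -0.965], [-1.0, -0.0, -0.0]]
```

The cap is sinking freely below pin level, so the keyways are engaged. Keep pushing in steps.

```bash
python3 -m inch '{"dp":[[1,0,0],[1,0,0],[1,0,0],[0,0,0],[0,0,0]],"yaw":[0,0,0,0,0]}'|egrep 'posi|force'
python3 -m inch '{"dp":[[1,0,0],[1,0,0],[0,0,0],[0,0,0]],"yaw":[0,0,0,0]}'|egrep 'posi|force'
python3 -m inch '{"dp":[[1,0,0],[1,0,0],[0,0,0],[0,0,0]],"yaw":[0,0,0,0]}'|egrep 'posi|force'
python3 st.py
```

```text
position: [0.4702, -0.3564, 0.0404]
force: [0.1, 0.1, -1.9]
position: [0.4703, -0.3566, 0.0389]
force: [-0.7, 0.2, 2.2]
position: [0.4704, -0.3566, 0.0367]
force: [0.0, 0.5, 3.4]
13.9833 pos [ 0.4704 -0.3566  0.0367] az_y 15.28 F [0.03 0.54 3.45] M [0.01 0.1  0.03] op 53.73 q [-48.   43.6  94.9  -0.   41.5 -63.3]
[[0.0, 0.965, 0.264], [-0.0, 0.264, -0.965], [-1.0, 0.0, 0.0]]
```

Spring felt at TCP about 0.039, as expected. Now down to the flange.

```bash
python3 -m inch '{"dp":[[1,0,0],[0.5,0,0],[0,0,0],[0,0,0]],"yaw":[0,0,0,0]}'|egrep 'posi|force'
python3 -m inch '{"dp":[[0.7,0,0],[0,0,0],[0,0,0]],"yaw":[0,0,0]}'|egrep 'posi|force'
python3 -m inch '{"dp":[[0.7,0,0],[0,0,0],[0,0,0]],"yaw":[0,0,0]}'|egrep 'posi|force'
python3 st.py
```

```text
position: [0.4704, -0.3566, 0.0351]
force: [-0.2, 0.1, 4.2]
position: [0.4704, -0.3566, 0.0348]
force: [-1.0, 0.6, 6.6]
position: [0.4704, -0.3566, 0.0348]
force: [-1.1, 1.6, 11.2]
14.8167 pos [ 0.4704 -0.3566  0.0348] az_y 15.29 F [-1.09  1.55 11.24] M [ 0.18  0.3  -0.09] op 53.83 q [-48.   43.8  94.9  -0.   41.3 -63.3]
[[0.0, 0.965, 0.264], [-0.001, 0.264, -0.965], [-1.0, 0.0, 0.001]]
```

```bash
python3 -m inch '{"dp":[[0.8,0,0],[0,0,0],[0,0,0],[0,0,0],[0,0,0],[0,0,0]],"yaw":[0,0,0,0,0,0]}'|egrep 'posi|force'
python3 st.py; python3 - <<'E'
from rig import bot
import cv2,numpy as np
from h import *
c=bot.capture('scene');w=bot.capture('wrist');np.savez('pics/scene6.npz',**c)
cv2.imwrite('pics/s6c.png',cv2.resize(c['color'][210:330,310:470],(800,600),interpolation=cv2.INTER_CUBIC)[:,:,::-1])
cv2.imwrite('pics/w6.png',w['color'][:,:,::-1])
s=bot.read_state();print(s['position'],s['force'],s['time_s'])
E
```

```text
position: [0.4704, -0.3566, 0.0347]
force: [-3.2, 2.0, 16.8]
15.3167 pos [ 0.4704 -0.3566  0.0347] az_y 15.29 F [-3.18  1.99 16.8 ] M [ 0.37  0.48 -0.06] op 53.8 q [-48.   43.8  94.9  -0.   41.2 -63.3]
[[0.0, 0.965, 0.264], [-0.001, 0.264, -0.965], [-1.0, 0.0, 0.001]]
[ 0.4703839  -0.35661017  0.03477033] [-2.7600156  2.0701228 15.3401951] 15.4167
```

View pics/s6c.png

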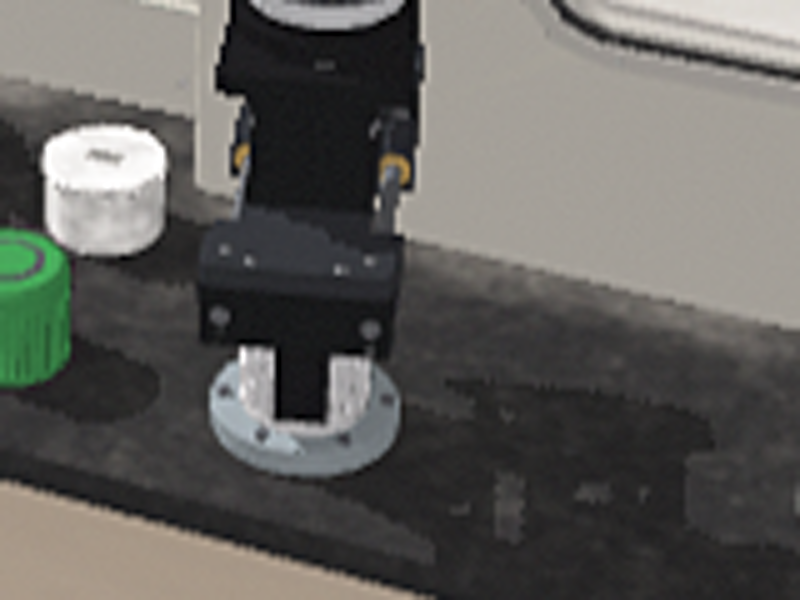

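View pics/w6.png

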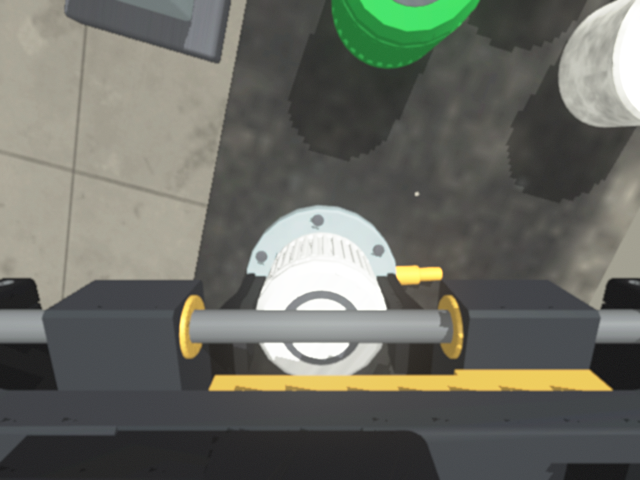

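The cap sits flat on the flange, with its bottom edge at crop (305,437). Its ring is still at wrist (321,326), so it hasn't slipped in the grip. The TCP dropped 12 mm from pin contact and the wrist force is stable at about 16 N. Hand in.

```bash
python3 -c "
from rig import bot
print(bot.hand_in())"; python3 st.py
```

```text
the job is handed in; nothing more can be done
None
the job is handed in; nothing more can be done
```

I gripped the ribbed aluminium cap, set it on the post and turned it about 18° until the keyways dropped over the pins. I turned it back about 6°, pushed it home against the spring and handed in at 15.4 s with the gripper still holding it down.

**Last checks:**
- **Seating:** the tool's measured height was 34.8 mm, 12 mm below where the cap touched the pins. It stopped going down while the push rose to about 15–17 N.
- **Spring:** I felt it from about 39 mm tool height, as the given dimensions predict.
- **Grip:** the opening stayed at 53.8 mm. The cap's ring kept its place in the wrist picture, so it had not slipped.
- **Position:** the scene picture shows the cap standing on the flange. The tool ended at (0.4704, -0.3566), about 1 mm from where I measured the post axis.
- **Bystanders:** nothing touched the tins or the jar as far as the pictures and forces showed. The last pictures do not show tin_b or the jar, so I did not check those two at the end.

**Disagreements:**
- The views put the post axis up to about 4 mm apart. I went mainly by the wrist camera, which the overhead view matched within 1–2 mm.
- Tool position readings wandered by 1–2 mm between stops.
- There was a small sideways force of about 3 N under the final push.

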